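Swing the desk lamp over the writing pad

TASK

Get the desk lamp ready for writing: pushing it slowly and lightly with a fingertip, swing its arm round until the light bar hangs over the middle of the writing pad, and turn the light bar on its swivel until it lies parallel to the pad's long side. Only push the lamp, do not grip it, and leave the pad and everything else on the desk where they are.

Things in the scene. Friction and masses are not known exactly. Their poses are not given: they have to be found in the camera images.
- lamp: LED desk lamp screwed to the desk. Origin at the foot of its column, at desk height; z is the column's axis. Round steel foot 100 mm across, 34 mm high; upright column 22 mm across; a black hub (42 mm across, top 300 mm above the desk) carries the level swing arm, and under the arm's outer end hangs the light bar.
- swing_mid (a point): middle of the swing arm, 130 mm from the column's axis, half-way up (277 mm above the desk). Plain aluminium bar 22 mm wide, 26 mm high (264 to 290 mm above the desk), its length along this point's x axis, 260 mm from the column's axis to the swivel axis at its outer end (black round housing there 40 mm across, top at 296 mm).
- lamp_arm (a joint): angle of the swing arm about the column, rad; 0 when the arm points along the lamp's own -x, growing anticlockwise seen from above; free from -1.6 to 1.6. Stiff friction (about 0.45 N m, some 3 to 4 N at mid-arm); stays where it is left.
- lamp_head (a joint): angle of the light bar about its swivel relative to the arm, rad; 0 when square to the arm, growing anticlockwise seen from above; free from -1.7 to 1.7. Much lighter to turn than the arm (0.08 N m, under 1 N near the bar's end): pushing the bar's end square to the bar does not move the arm. Stays where it is left.
- head_mid (a point): middle of the light bar, on its vertical swivel axis, half-way up the bar (242 mm above the desk). Flat aluminium strip 320 mm long, 42 mm wide, 20 mm thick (232 to 252 mm above the desk), its length along this point's y axis, hung below the arm's outer end.
- head_end_left (a point): middle of the light bar's end face at its own +y end, half-way up, 160 mm from the swivel axis
- head_end_right (a point): middle of the light bar's end face at its own -y end, half-way up, 160 mm from the swivel axis
- pad_mid (a point): middle of the top sheet of the writing pad: ruled white paper block lying flat, 210 x 148 mm, 12 mm thick, black strip along one long edge. Its y axis runs along the pad's long side. It lies to the left or the right of the lamp's arm; the light bar's middle, swung round with the arm, passes within 30 mm of the pad's middle.
- calculator: black desk calculator 205 x 150 x 38 mm, loose, on the other side of the lamp's arm; origin under its middle
- mug: white mug 82 mm across, 95 mm high, loose; origin under its middle
- notes: block of sticky notes 51 x 51 x 22 mm, loose; origin under its middle
- marker: flat marker pen 125 x 15 x 16 mm lying on the pad; origin on its underside
- mouse: black computer mouse 112 x 58 x 33 mm, loose; origin under its middle
- phone: mobile phone 150 x 72 x 9 mm, loose, lying flat; origin under its middle
- stapler: black stapler 135 x 36 x 60 mm, loose; origin under its middle
- pencup: black pen cup 78 mm across, 100 mm high, pens up to 155 mm, loose; origin under its middle

How it is judged (in metres and radians):
At the end, for the whole second after the job is handed in: The light bar's middle is within 40 mm, seen from above, of the pad's middle; the bar is parallel to the pad's long side within 8 degrees (0.14 rad); the lamp is still; the pad has stayed within 15 mm, and every other loose thing within 20 mm, of where it lay (horizontal distance between head_mid and pad_mid below 0.04 m and angle between the y axis of head_mid and the y axis of pad_mid, either way round below 0.14 rad and velocity of joint lamp_arm between -0.03 and 0.03 rad/s and velocity of joint lamp_head between -0.03 and 0.03 rad/s and distance of pad_mid from where it was at the start of the episode below 0.015 m and distance of each of calculator, mug, notes, marker, mouse, phone, stapler, pencup from where it was at the start of the episode below 0.02 m); the robot touches nothing.
It fails at once if the lamp is gripped or pushed hard (more than 36 N between it and the fingers or the arm) (contact force between any of the fingers, the arm and lamp above 36 N).
It fails at once if the pad is shifted or lifted (15 mm) (distance of pad_mid from where it was at the start of the episode above 0.015 m).
It fails at once if another thing on the desk is shifted, lifted or knocked over (20 mm) (distance of any of calculator, mug, notes, marker, mouse, phone, stapler, pencup from where it was at the start of the episode above 0.02 m).
It also fails if it takes over 48 s, if anything falls off the work surface, if the arm or the gripper's body presses on something with over 40 N, if the wrist force passes 120 N, or if a joint passes its speed limit or range.

ROBOT

A 6-joint arm with a two-finger parallel gripper is mounted at the origin on the work surface. World frame = base frame: x ahead of the robot, y to its left, z up, the work surface at z = 0. Lengths are in m, angles in degrees, forces in N, time in s.
With the tool pointing down it reaches from about 0.25 to 0.775 m from the base axis. Payload 8.9 kg.
Tool frame: the origin (TCP) lies at the very end of the fingers, on their centre line; the grasp point (between the pads) lies 19 mm behind it; z points along the fingers, x is the direction in which the jaws open and shut, and the axes are right-handed (so a half turn about z gives the same grasp; the last joint's range is limited). The gripper opens to 85 mm and grips with 20 to 120 N. Pads are 22 mm wide; open, the fingers measure 114 mm over their backs; the gripper's body (76 mm by 85 mm) begins 54 mm behind the grasp point. The pads swing forward as they close: fully open they stand 13 mm farther back than shut.
Start: joints at [55.502, 16.656, -8.789, 64.555, 0, 82.019], TCP at [0.234, 0.47, 0.231] pointing down, gripper open.
Joint ranges: [-144.48, 144.48], [-52.06, 99.96], [-74.48, 78.29], [-112.23, 115.85], [-86.99, 84.42], [-180, 180]. Speed limits (degrees/s): [127.2, 127.2, 159.86, 180, 180, 180].

INTERFACE

Orientations are given as a 3x3 rotation matrix whose columns are the frame's x, y, z axes.
In Python, from station import r gives the robot as it stands. The module is installed in compiled form; this text tells all that it offers.
- The arm moves only by the shell command python3 -m pendant 'ROWS' [OPENING] [FORCE]. ROWS is JSON, a list of rows, each an object of numbers: "x", "y", "z": the shift along the tool's x, y, z in mm; "yaw": the turn about the tool's z in rad. In form: [{"x": .., "y": .., "z": .., "yaw": ..}, ...]. A call has 1 to 10 rows; each row shifts and turns the commanded pose from where the row before left it, along the tool's axes as they then stand; what a row does not reach is not made up. A row lasts 1/10 s, in which the tool goes at most 50 mm and 8.59 degrees, less where a joint would pass 70% of its speed; a pose out of reach is approached as far as the arm can. A call with a gripper value outside its range is refused whole. OPENING is the gripper command: -1 is shut, 1 is fully open, values between are in proportion, set as the call begins (- or left out, the last holds). The fingers move at their own pace and stop on an object; FORCE is the grip in N (left out, the last holds). Time passes only in rows, so rows that do not move let the fingers close. It gives the time, the measured TCP pose, the force and the opening at its end, in the units of the state.
- r.observe(): the state, without advancing time (a new reading comes with each control period).
- r.read_camera(name): name is "side" or "top" or "wrist"; returns a dict with "frame" (480x640x3 uint8, blue, green, red), "K" (3x3 intrinsics, pixels), "k1" (the pictures are not rectified: a ray, as slopes to the right and down, at radius r is drawn at 1 + k1 r^2 times it, then the intrinsics apply), "eye" and "orientation" of the camera in the world. Camera axes: x right, y up, looking along -z (the intrinsics and any distortion apply to the point x, -y, -z); pixel columns grow to the right and rows downward; lengths in m; the calibration is good to about 2 mm. A picture is of the moment at which its call begins. There is no depth.
- r.sign_off(): hands the job in, once; it reports no verdict.
Trained networks look in the newest picture that a camera, given by its name, has taken for a name from the list of things; names that differ only in an ending like _2 or _b are one class to them, and where a whole thing is asked for, a point or a joint stands for the part that bears it (a point fixed in the world has none). Each returns a list of dicts, best first, with "score" (0 to 1); they miss things now and then, are a little off and sometimes report something else, mostly with a low value. They report only what shows in the picture. A call takes as long as a camera call.
- r.search_frame(thing, camera): "rect" ([left, top, right, bottom] in pixels, round what is visible of it).
- r.spot_point(thing, camera): "point" ([row, column] in pixels: a listed point, or the origin of a listed thing).
The state is a dict: "t": time; "qpos": joint angles; "qd": joint speeds; "joint_efforts": joint torques, N m; "eef_pos": TCP position; "tool_rot": TCP orientation; "contact_force": force on the tool from outside, world axes, zero at the start; "torque": the same for the moment, N m; "gripper_width": opening from 0.0 (shut) to 1.0 (fully open).
Only numpy, scipy, OpenCV 4.12 (cv2) and the standard library are available. Lean on these libraries where they do the work, as an engineer would, in place of code of your own. Each camera call takes 0.05 s, during which the arm holds its last target. There are 200 camera calls.

## Working session

There is one attempt and no reset: what is moved stays moved. The work goes in short steps, Python scripts to look and compute and a shell command to move; the robot and the scene stay as the last step left them, time stands still between calls to the robot, and variables do not carry over. Pictures are saved under pics/ and viewed, about 8 in all and at most 12, crops included, and the job is handed in when it is done.

```bash
mkdir -p pics; cat > h.py <<'E'
import numpy as np, cv2
from station import r
def ray(c,p):  # p=[row,col]
    K=c["K"];k=c["k1"]
    d=np.array([(p[1]-K[0][2])/K[0][0],(p[0]-K[1][2])/K[1][1]]);u=d.copy()
    for _ in range(20): u=d/(1+k*(u@u))
    v=np.asarray(c["orientation"])@np.array([u[0],-u[1],-1]); return np.asarray(c["eye"]),v
def atz(c,p,z):
    e,v=ray(c,p); return e+v*(z-e[2])/v[2]
def proj(c,P):
    q=np.asarray(c["orientation"]).T@(np.asarray(P)-c["eye"]); u=np.array([q[0],-q[1]])/-q[2]
    u=u*(1+c["k1"]*(u@u)); K=np.asarray(c["K"]); return [K[1][1]*u[1]+K[1][2],K[0][0]*u[0]+K[0][2]]
E
python3 - <<'E'
from h import *
np.set_printoptions(precision=3,suppress=True)
Z=dict(lamp=0,swing_mid=.277,head_mid=.242,head_end_left=.242,head_end_right=.242,pad_mid=.012,calculator=0,mug=0,notes=0,marker=.012,mouse=0,phone=0,stapler=0,pencup=0)
for n in ["top","side"]:
    c=r.read_camera(n); cv2.imwrite(f"pics/{n}0.png",c["frame"]); print(n,c["eye"],c["k1"])
    for t,z in Z.items():
        for d in r.spot_point(t,n)[:2]: print(t,round(d["score"],2),np.round(d["point"],1),atz(c,d["point"],z))
o=r.observe();print(o)
E
```

```text
top [0.411 0.013 1.504] -0.04476215706266297
lamp 0.87 [166. 334.] [ 0.731 -0.018  0.   ]
swing_mid 0.74 [196.5 340.6] [ 0.596 -0.027  0.277]
head_mid 0.82 [245.8 350. ] [ 0.476 -0.05   0.242]
head_end_left 0.61 [268.7 286. ] [0.421 0.112 0.242]
head_end_right 0.57 [225.1 407.8] [ 0.526 -0.196  0.242]
pad_mid 0.66 [215.8 398.1] [ 0.575 -0.206  0.012]
pad_mid 0.26 [206.4 178.5] [0.615 0.451 0.012]
calculator 0.85 [233.2 271.5] [0.531 0.173 0.   ]
mug 0.66 [285.8 353.1] [ 0.369 -0.068  0.   ]
notes 0.52 [201.4 337.9] [ 0.623 -0.028  0.   ]
marker 0.69 [219.  395.6] [ 0.566 -0.198  0.012]
mouse 0.64 [321.5 429.5] [ 0.259 -0.293  0.   ]
phone 0.93 [327.5 220.3] [0.252 0.329 0.   ]
phone 0.41 [285.1 352.6] [ 0.371 -0.067  0.   ]
stapler 0.75 [212.  487.1] [ 0.583 -0.477  0.   ]
pencup 0.56 [206.1 175.5] [0.618 0.463 0.   ]
side [-0.141 -0.807  0.833] 0.007036967245497622
lamp 0.92 [275.2 376.3] [ 0.737 -0.019  0.   ]
swing_mid 0.74 [206.3 349.1] [ 0.603 -0.025  0.277]
swing_mid 0.5 [391.9 474.5] [ 0.351 -0.58   0.277]
head_mid 0.65 [236.8 309.3] [ 0.466 -0.037  0.242]
head_end_left 0.66 [
[... 523 characters left out ...]
42 0.   ]
stapler 0.62 [394.5 475.8] [ 0.592 -0.472  0.   ]
stapler 0.17 [224.1 250.3] [0.601 0.474 0.   ]
pencup 0.67 [224.9 254.4] [0.61 0.46 0.  ]
pencup 0.28 [391.7 476.1] [ 0.599 -0.468  0.   ]
{'t': 1.5, 'qpos': array([55.5  , 16.656, -8.788, 64.557,  0.002, 82.019]), 'qd': array([ 0.048, -0.002, -0.049, -0.061, -0.032,  0.062]), 'joint_efforts': array([ -0.001, -53.702,  33.164,   0.002,  -0.   ,   0.   ]), 'eef_pos': array([0.234, 0.47 , 0.231]), 'tool_rot': array([[ 0.447,  0.895, -0.   ],
       [ 0.895, -0.447,  0.   ],
       [-0.   , -0.   , -1.   ]]), 'contact_force': array([ 0.623, -0.45 , -0.03 ]), 'torque': array([ 0.03 ,  0.025, -0.01 ]), 'gripper_width': 1.000567011706958}
```

```bash
python3 - <<'E'
import cv2
a=cv2.imread("pics/top0.png")[120:360,140:520];cv2.imwrite("pics/top0c.png",cv2.resize(a,None,fx=2.1,fy=2.1,interpolation=2))
E
```

```text
(no output)
```

View pics/top0c.png

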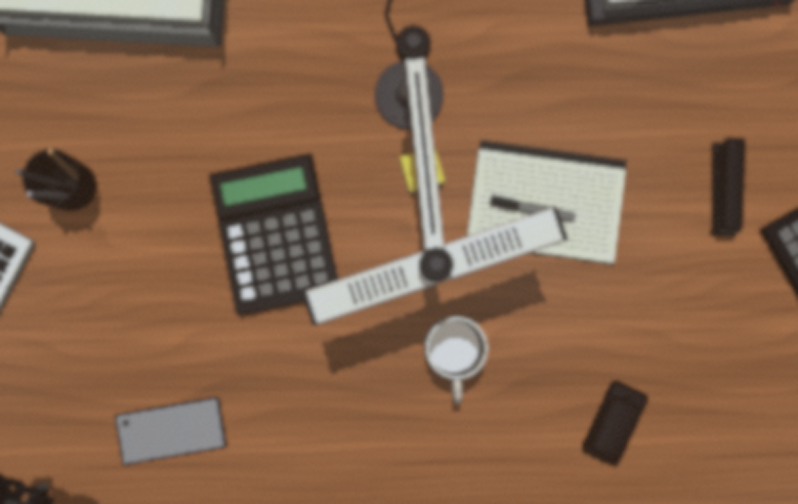

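View pics/side0.png

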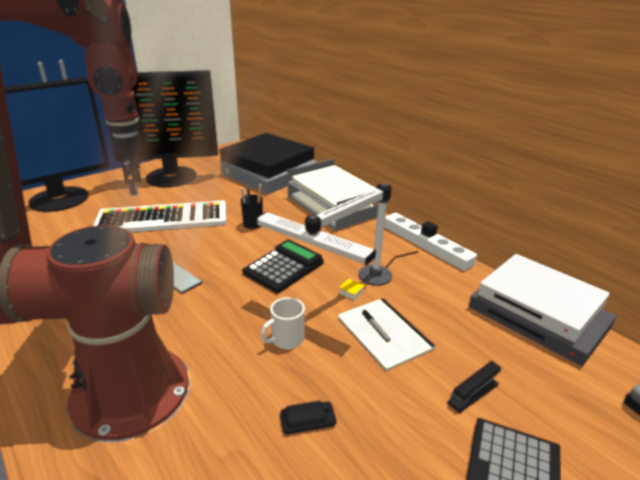

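The top view shows the lamp arm pointing toward the robot (hub at crop px (412,42), swivel at (436,264)). The pad is on the right, with corners near (480,143), (626,162) and (614,263) and its black strip on the far long edge. The mug lies in front, and the side view agrees. The plan is to swing the arm anticlockwise first, then turn the bar.

```bash
python3 - <<'E'
from h import *
np.set_printoptions(precision=3,suppress=True)
c=r.read_camera("top")
f=lambda x,y:[120+y/2.1,140+x/2.1]
q=[atz(c,f(*p),.012)[:2] for p in [(480,143),(626,162),(614,263),(467,238)]]
for p in q: print(p)
q=np.array(q);print("pad",(q[0]+q[2])/2,"long yaw",np.arctan2(-(q[0]-q[1])[0],(q[0]-q[1])[1]), np.linalg.norm(q[0]-q[1]),np.linalg.norm(q[2]-q[1]))
s=r.read_camera("side")
print("hub",atz(c,f(412,42),.30),"swivel",atz(c,f(436,264),.296),"pad side",[atz(s,p,.012) for p in ([300,383],[346,432],[364,387],[319,339])])
E
python3 -m pendant '[{"z":-30,"yaw":-0.116},{"z":-30,"yaw":-0.116},{"z":-30,"yaw":-0.116},{"z":-10,"yaw":-0.116},{},{}]' -1 20
```

```text
[ 0.66 -0.12]
[ 0.629 -0.327]
[ 0.485 -0.306]
[ 0.524 -0.098]
pad [ 0.573 -0.213] long yaw -0.1469969128084563 0.2097062663828893 0.14531654970643607
hub [ 0.731 -0.018  0.3  ] swivel [ 0.474 -0.041  0.296] pad side [array([ 0.656, -0.125,  0.012]), array([ 0.623, -0.323,  0.012]), array([ 0.493, -0.297,  0.012]), array([ 0.508, -0.111,  0.012])]$[0]: bad value
```

```bash
python3 -m pendant '[{"x":0,"y":0,"z":-30,"yaw":-0.116},{"x":0,"y":0,"z":-30,"yaw":-0.116},{"x":0,"y":0,"z":-30,"yaw":-0.116},{"x":0,"y":0,"z":-10,"yaw":-0.116},{"x":0,"y":0,"z":0,"yaw":0}]' -1 20
```

```text
t: 2.1
eef_pos: [0.2348, 0.4705, 0.3329]
tool_rot: [[-0.003, 1.0, 0.002], [1.0, 0.003, 0.003], [0.003, 0.002, -1.0]]
contact_force: [0.7, -0.0, 0.4]
gripper_width: 0.146
```

```bash
python3 -m pendant '[{"x":-20,"y":20,"z":0,"yaw":0},{"x":-36,"y":30,"z":0,"yaw":0},{"x":-36,"y":30,"z":0,"yaw":0},{"x":-36,"y":30,"z":0,"yaw":0},{"x":-36,"y":30,"z":0,"yaw":0},{"x":-36,"y":30,"z":0,"yaw":0},{"x":-36,"y":30,"z":0,"yaw":0},{"x":-36,"y":30,"z":0,"yaw":0},{"x":-36,"y":30,"z":0,"yaw":0},{"x":0,"y":0,"z":0,"yaw":0}]'
```

```text
t: 3.1
eef_pos: [0.4973, 0.158, 0.3295]
tool_rot: [[0.008, 1.0, -0.001], [1.0, -0.008, -0.002], [-0.002, -0.001, -1.0]]
contact_force: [-0.3, 0.5, 0.4]
gripper_width: 0.0
```

```bash
python3 -m pendant '[{"x":-30,"y":28,"z":0,"yaw":0},{"x":-32,"y":28,"z":0,"yaw":0},{"x":-32,"y":28,"z":0,"yaw":0},{"x":-32,"y":28,"z":0,"yaw":0},{"x":0,"y":0,"z":0,"yaw":0},{"x":0,"y":0,"z":23,"yaw":0},{"x":0,"y":0,"z":23,"yaw":0},{"x":0,"y":0,"z":22,"yaw":0},{"x":0,"y":0,"z":0,"yaw":0},{"x":0,"y":0,"z":0,"yaw":0}]'
python3 - <<'E'
from h import *
c=r.read_camera("top");a=c["frame"][120:360,240:520];cv2.imwrite("pics/t1.png",cv2.resize(a,None,fx=2.5,fy=2.5,interpolation=2))
E
```

```text
t: 4.1
eef_pos: [0.6063, 0.0368, 0.2633]
tool_rot: [[-0.0, 1.0, -0.001], [1.0, 0.0, 0.0], [0.0, -0.001, -1.0]]
contact_force: [-0.3, -0.5, 0.5]
gripper_width: -0.003
```

View pics/t1.png

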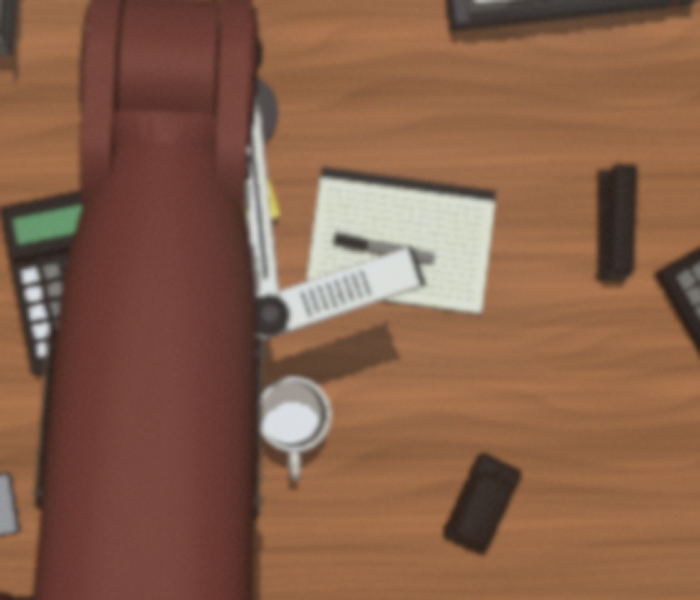

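The lamp is untouched: the swivel is at (270,314) in this crop, and the finger is just left of the arm. I'll start pushing slowly.

```bash
python3 -m pendant '[{"x":-10,"y":0,"z":0,"yaw":0},{"x":-10,"y":0,"z":0,"yaw":0},{"x":-8,"y":0,"z":0,"yaw":0},{"x":-5,"y":0,"z":0,"yaw":0},{"x":-5,"y":0,"z":0,"yaw":0},{"x":-5,"y":0,"z":0,"yaw":0},{"x":-5,"y":0,"z":0,"yaw":0},{"x":-5,"y":0,"z":0,"yaw":0},{"x":-5,"y":0,"z":0,"yaw":0},{"x":-5,"y":0,"z":0,"yaw":0}]'
```

```text
t: 5.15
eef_pos: [0.6072, -0.0269, 0.2633]
tool_rot: [[-0.002, 1.0, 0.0], [1.0, 0.002, 0.0], [0.0, 0.0, -1.0]]
contact_force: [2.7, 4.1, -0.4]
gripper_width: -0.004
```

```bash
python3 -m pendant '[{"x":-5,"y":0,"z":0,"yaw":0},{"x":-5,"y":0,"z":0,"yaw":0},{"x":-5,"y":0,"z":0,"yaw":0},{"x":-5,"y":0,"z":0,"yaw":0},{"x":-5,"y":1,"z":0,"yaw":0},{"x":-5,"y":1,"z":0,"yaw":0}]'
```

```text
t: 5.75
eef_pos: [0.609, -0.0572, 0.2633]
tool_rot: [[-0.001, 1.0, -0.0], [1.0, 0.001, 0.0], [0.0, -0.0, -1.0]]
contact_force: [0.8, 4.6, 0.5]
gripper_width: 0.001
```

```bash
python3 -m pendant '[{"x":-4,"y":2,"z":0,"yaw":0},{"x":-4,"y":2,"z":0,"yaw":0},{"x":-4,"y":2,"z":0,"yaw":0},{"x":-4,"y":2,"z":0,"yaw":0},{"x":-4,"y":2,"z":0,"yaw":0},{"x":-4,"y":2,"z":0,"yaw":0},{"x":-4,"y":2,"z":0,"yaw":0},{"x":-2,"y":1,"z":0,"yaw":0},{"x":0,"y":0,"z":0,"yaw":0}]'
cat > look.py <<'E'
import sys
from h import *
np.set_printoptions(precision=3,suppress=True)
L=np.array([.732,-.018]);P=np.array([.572,-.212])
for n in ["top","side"]:
    c=r.read_camera(n); cv2.imwrite(f"pics/{n}_{sys.argv[1]}.png",c["frame"])
    g={}
    for t,z in dict(swing_mid=.277,head_mid=.242,head_end_left=.242,head_end_right=.242).items():
        for d in r.spot_point(t,n)[:1]: g[t]=p=atz(c,d["point"],z)[:2];print(n,t,round(d["score"],2),np.round(d["point"]),p)
    for t in g:
        if t[5]!='e': print(" arm angle",t,np.arctan2(-(g[t]-L)[1],-(g[t]-L)[0]))
    if "head_mid" in g:
        print(" off pad",g["head_mid"]-P)
        for t,s in (("head_end_left",1),("head_end_right",-1)):
            if t in g: v=s*(g[t]-g["head_mid"]);print(" bar yaw",t,np.arctan2(-v[0],v[1]),np.linalg.norm(v))
E
python3 look.py 2
python3 -c "
import cv2;cv2.imwrite('pics/t2.png',cv2.resize(cv2.imread('pics/top_2.png')[120:360,240:520],None,fx=2.5,fy=2.5))"
```

```text
t: 6.65
eef_pos: [0.6242, -0.0875, 0.2632]
tool_rot: [[-0.001, 1.0, -0.0], [1.0, 0.001, -0.001], [-0.001, -0.0, -1.0]]
contact_force: [-0.2, 1.4, 0.6]
gripper_width: -0.001
top head_end_left 0.53 [213. 485.] [ 0.554 -0.393]
top head_end_right 0.79 [163. 446.] [ 0.682 -0.298]
side swing_mid 0.82 [211. 378.] [ 0.643 -0.089]
side head_mid 0.67 [253. 381.] [ 0.55  -0.194]
side head_end_left 0.77 [257. 311.] [ 0.414 -0.108]
side head_end_right 0.64 [251. 447.] [ 0.679 -0.281]
 arm angle swing_mid 0.6707050524777599
 arm angle head_mid 0.768006219213121
 off pad [-0.022  0.018]
 bar yaw head_end_left 1.008469373789702 0.16074575641838645
 bar yaw head_end_right 0.9730013305013598 0.15544920109166624
```

View pics/t2.png

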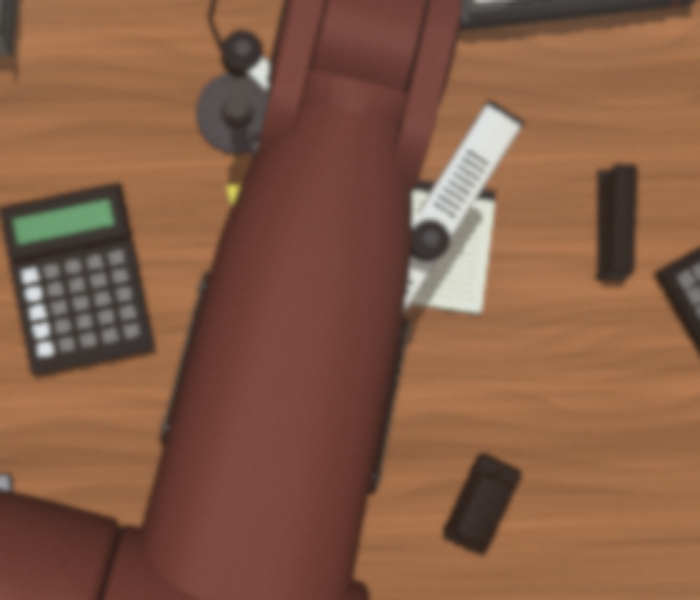

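The swivel is now at (430,240) in the crop, roughly 28 mm short of the pad's middle. A little more push is needed.

```bash
python3 -m pendant '[{"x":-3,"y":2,"z":0,"yaw":0},{"x":-3,"y":2,"z":0,"yaw":0},{"x":-3,"y":2,"z":0,"yaw":0},{"x":-2,"y":2,"z":0,"yaw":0},{"x":0,"y":0,"z":0,"yaw":0}]'
python3 look.py 3
python3 - <<'E'
from h import *
c=r.read_camera("top");a=c["frame"][120:360,240:520];cv2.imwrite("pics/t3.png",cv2.resize(a,None,fx=2.5,fy=2.5,interpolation=2))
print("t2 swivel",atz(c,[216,412],.296))
E
```

```text
t: 7.65
eef_pos: [0.6324, -0.0984, 0.2632]
tool_rot: [[-0.001, 1.0, 0.0], [1.0, 0.001, -0.001], [-0.001, 0.0, -1.0]]
contact_force: [-0.4, 0.3, 0.3]
gripper_width: -0.004
top head_mid 0.9 [208. 413.] [ 0.568 -0.21 ]
top head_end_right 0.83 [153. 446.] [ 0.708 -0.298]
 arm angle head_mid 0.8616214324877814
 off pad [-0.004  0.002]
 bar yaw head_end_right 1.010171346916811 0.16607592528841167
side swing_mid 0.91 [215. 385.] [ 0.642 -0.114]
side head_mid 0.59 [256. 391.] [ 0.562 -0.213]
side head_end_left 0.57 [263. 320.] [ 0.415 -0.138]
side head_end_right 0.62 [247. 457.] [ 0.712 -0.282]
 arm angle swing_mid 0.814718953373467
 arm angle head_mid 0.8544158946285056
 off pad [-0.01  -0.001]
 bar yaw head_end_left 1.097320061140017 0.16487653954425138
 bar yaw head_end_right 1.1415973369019767 0.165395729016355
t2 swivel [ 0.54278899 -0.19800545  0.296     ]
```

View pics/t3.png

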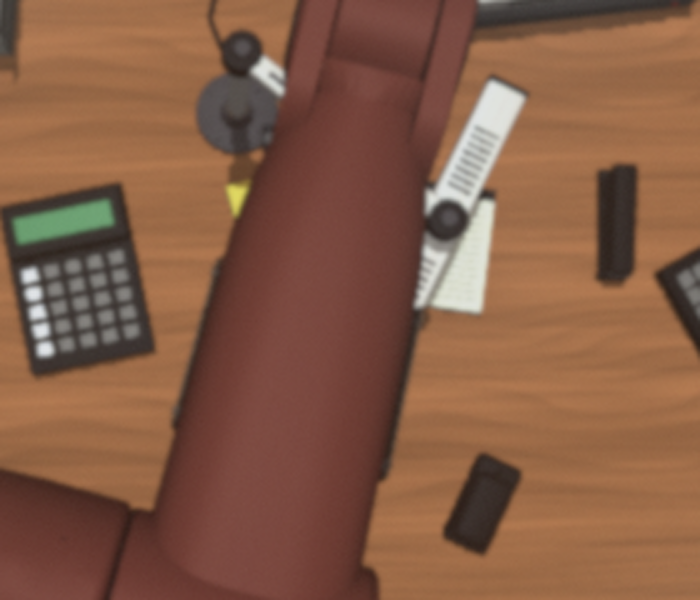

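The bar's middle is within about 8 mm of the pad's middle in both views. Next I back off, rise and cross over to the robot side of the bar's left end.

```bash
python3 -m pendant '[{"x":6,"y":-5,"z":0,"yaw":0},{"x":6,"y":-5,"z":0,"yaw":0},{"x":0,"y":0,"z":-25,"yaw":0},{"x":0,"y":0,"z":-30,"yaw":0},{"x":0,"y":0,"z":-25,"yaw":0},{"x":0,"y":0,"z":0,"yaw":0},{"x":-20,"y":-36,"z":0,"yaw":0},{"x":-20,"y":-36,"z":0,"yaw":0},{"x":-20,"y":-36,"z":0,"yaw":0},{"x":-20,"y":-36,"z":0,"yaw":0}]'
python3 -m pendant '[{"x":-20,"y":-36,"z":0,"yaw":0},{"x":-20,"y":-30,"z":0,"yaw":0},{"x":0,"y":0,"z":0,"yaw":0},{"x":0,"y":0,"z":0,"yaw":0}]'
```

```text
t: 9.2
eef_pos: [0.4762, -0.1657, 0.3425]
tool_rot: [[-0.002, 1.0, -0.001], [1.0, 0.002, 0.0], [0.0, -0.001, -1.0]]
contact_force: [-0.4, -0.2, 0.9]
gripper_width: 0.003
t: 9.6
eef_pos: [0.4116, -0.2059, 0.3432]
tool_rot: [[0.0, 1.0, 0.0], [1.0, -0.0, 0.0], [0.0, 0.0, -1.0]]
contact_force: [-0.1, 0.7, -0.5]
gripper_width: 0.002
```

```bash
python3 look.py 4
python3 -m pendant '[{"x":0,"y":0,"z":30,"yaw":0},{"x":0,"y":0,"z":30,"yaw":0},{"x":0,"y":0,"z":30,"yaw":0},{"x":0,"y":0,"z":16,"yaw":0},{"x":0,"y":0,"z":0,"yaw":0},{"x":0,"y":0,"z":0,"yaw":0}]'
```

```text
top swing_mid 0.93 [176. 373.] [ 0.647 -0.108]
top head_mid 0.89 [208. 414.] [ 0.569 -0.214]
top head_end_left 0.73 [267. 386.] [ 0.42  -0.139]
top head_end_right 0.67 [149. 444.] [ 0.718 -0.293]
 arm angle swing_mid 0.811978494367828
 arm angle head_mid 0.8790827896143718
 off pad [-0.003 -0.002]
 bar yaw head_end_left 1.1041758398639887 0.16675233176464532
 bar yaw head_end_right 1.0825162063872253 0.1682674828641712
side swing_mid 0.58 [216. 385.] [ 0.639 -0.116]
side head_mid 0.81 [255. 395.] [ 0.573 -0.217]
side head_end_left 0.84 [261. 322.] [ 0.425 -0.137]
side head_end_right 0.69 [249. 455.] [ 0.701 -0.286]
 arm angle swing_mid 0.8098017267661887
 arm angle head_mid 0.8950897822416735
 off pad [ 0.001 -0.005]
 bar yaw head_end_left 1.0712451479602207 0.1679386389363093
 bar yaw head_end_right 1.079444943132606 0.14545857895683367
t: 10.7
eef_pos: [0.4124, -0.2061, 0.2378]
tool_rot: [[-0.001, 1.0, 0.0], [1.0, 0.001, -0.0], [-0.0, 0.0, -1.0]]
contact_force: [-0.9, 0.1, 0.3]
gripper_width: 0.002
```

Both views give the bar's middle within 5 mm of the pad's middle, with bar yaw about 1.08. The target yaw is -0.147. I'll push the left end round clockwise.

```bash
python3 -m pendant '[{"x":7,"y":7,"z":0,"yaw":0},{"x":7,"y":7,"z":0,"yaw":0},{"x":7,"y":6,"z":0,"yaw":0},{"x":6,"y":2,"z":0,"yaw":0},{"x":6,"y":2,"z":0,"yaw":0},{"x":6,"y":2,"z":0,"yaw":0},{"x":6,"y":2,"z":0,"yaw":0},{"x":6,"y":2,"z":0,"yaw":0},{"x":6,"y":3,"z":0,"yaw":0}]'
```

```text
t: 11.6
eef_pos: [0.4452, -0.1485, 0.2373]
tool_rot: [[-0.001, 1.0, -0.0], [1.0, 0.001, 0.0], [0.0, -0.0, -1.0]]
contact_force: [0.9, -0.3, 0.1]
gripper_width: -0.0
```

```bash
python3 -m pendant '[{"x":6,"y":4,"z":0,"yaw":0},{"x":6,"y":4,"z":0,"yaw":0},{"x":6,"y":4,"z":0,"yaw":0},{"x":6,"y":4,"z":0,"yaw":0},{"x":5,"y":5,"z":0,"yaw":0},{"x":5,"y":5,"z":0,"yaw":0},{"x":0,"y":0,"z":0,"yaw":0}]'; python3 look.py 5
```

```text
t: 12.3
eef_pos: [0.4717, -0.1143, 0.2372]
tool_rot: [[-0.002, 1.0, 0.0], [1.0, 0.002, 0.0], [0.0, 0.0, -1.0]]
contact_force: [-0.1, -0.4, 0.1]
gripper_width: -0.0
top swing_mid 0.9 [175. 377.] [ 0.647 -0.118]
top head_mid 0.74 [208. 416.] [ 0.568 -0.218]
top head_end_left 0.93 [239. 362.] [ 0.493 -0.079]
top head_end_right 0.96 [178. 472.] [ 0.642 -0.364]
 arm angle swing_mid 0.867224349019852
 arm angle head_mid 0.8835981288670596
 off pad [-0.004 -0.006]
 bar yaw head_end_left 0.49548316153985006 0.15780185117812684
 bar yaw head_end_right 0.4717127216610659 0.1636139621622429
side swing_mid 0.97 [217. 387.] [ 0.64  -0.122]
side head_mid 0.76 [258. 394.] [ 0.561 -0.224]
side head_end_left 0.85 [243. 328.] [ 0.484 -0.086]
side head_end_right 0.96 [273. 464.] [ 0.637 -0.357]
 arm angle swing_mid 0.845516652209646
 arm angle head_mid 0.8765306366117815
 off pad [-0.011 -0.012]
 bar yaw head_end_left 0.5077341502189758 0.1580193670531998
 bar yaw head_end_right 0.5236440084726205 0.1533418729530724
```

The bar is at yaw 0.5, exactly as predicted, and the arm hasn't moved. I'll continue.

```bash
python3 -m pendant '[{"x":4,"y":5,"z":0,"yaw":0},{"x":4,"y":5,"z":0,"yaw":0},{"x":4,"y":5,"z":0,"yaw":0},{"x":4,"y":5,"z":0,"yaw":0},{"x":3,"y":6,"z":0,"yaw":0},{"x":3,"y":6,"z":0,"yaw":0},{"x":3,"y":6,"z":0,"yaw":0}]'
```

```text
t: 13.5
eef_pos: [0.5096, -0.0896, 0.2372]
tool_rot: [[-0.001, 1.0, -0.0], [1.0, 0.001, 0.0], [0.0, -0.0, -1.0]]
contact_force: [-0.5, 0.4, -0.1]
gripper_width: 0.002
```

```bash
python3 -m pendant '[{"x":2,"y":6,"z":0,"yaw":0},{"x":2,"y":6,"z":0,"yaw":0},{"x":2,"y":6,"z":0,"yaw":0},{"x":2,"y":6,"z":0,"yaw":0},{"x":2,"y":6,"z":0,"yaw":0},{"x":1,"y":5,"z":0,"yaw":0},{"x":1,"y":4,"z":0,"yaw":0},{"x":0,"y":0,"z":0,"yaw":0}]'; python3 look.py 6
```

```text
t: 14.3
eef_pos: [0.5486, -0.0777, 0.2372]
tool_rot: [[-0.001, 1.0, 0.0], [1.0, 0.001, 0.0], [0.0, 0.0, -1.0]]
contact_force: [0.2, 1.2, -0.0]
gripper_width: 0.003
top head_mid 0.74 [209. 418.] [ 0.566 -0.222]
top head_end_right 0.91 [215. 479.] [ 0.549 -0.377]
 arm angle head_mid 0.8887480906678692
 off pad [-0.006 -0.01 ]
 bar yaw head_end_right -0.11065265827989676 0.15643098695368507
side swing_mid 0.78 [216. 387.] [ 0.644 -0.118]
side head_mid 0.86 [254. 392.] [ 0.571 -0.211]
side head_end_left 0.93 [224. 353.] [ 0.59  -0.055]
side head_end_right 0.61 [292. 441.] [ 0.544 -0.37 ]
 arm angle swing_mid 0.8524699915943278
 arm angle head_mid 0.8744477787382195
 off pad [-0.001  0.001]
 bar yaw head_end_left -0.1254956978383034 0.1569906444029188
 bar yaw head_end_right -0.16445248463720505 0.1607911599453145
```

```bash
python3 -m pendant '[{"x":0,"y":2,"z":0,"yaw":0},{"x":0,"y":2,"z":0,"yaw":0},{"x":0,"y":0,"z":0,"yaw":0},{"x":0,"y":-8,"z":0,"yaw":0},{"x":0,"y":-15,"z":0,"yaw":0},{"x":0,"y":-15,"z":-10,"yaw":0},{"x":0,"y":-15,"z":-30,"yaw":0},{"x":0,"y":-15,"z":-30,"yaw":0},{"x":20,"y":-30,"z":-20,"yaw":0}]'
python3 -m pendant '[{"x":30,"y":-30,"z":0,"yaw":0},{"x":30,"y":-30,"z":0,"yaw":0},{"x":30,"y":-30,"z":0,"yaw":0},{"x":30,"y":-30,"z":0,"yaw":0},{"x":30,"y":-10,"z":0,"yaw":0},{"x":30,"y":0,"z":0,"yaw":0},{"x":30,"y":0,"z":0,"yaw":0},{"x":0,"y":0,"z":0,"yaw":0}]'
python3 look.py 7
python3 -c "
import cv2;cv2.imwrite('pics/t7.png',cv2.resize(cv2.imread('pics/top_7.png')[120:360,140:520],None,fx=2.1,fy=2.1,interpolation=2))"
```

```text
t: 15.7
eef_pos: [0.4543, -0.0592, 0.3288]
tool_rot: [[0.0, 1.0, 0.002], [1.0, -0.0, -0.001], [-0.001, 0.002, -1.0]]
contact_force: [0.8, 0.1, 1.2]
gripper_width: 0.001
t: 16.5
eef_pos: [0.323, 0.1541, 0.3273]
tool_rot: [[-0.005, 1.0, 0.0], [1.0, 0.005, 0.001], [0.001, 0.0, -1.0]]
contact_force: [0.2, -0.5, -0.3]
gripper_width: -0.001
top swing_mid 0.88 [177. 379.] [ 0.642 -0.123]
top head_mid 0.63 [209. 415.] [ 0.567 -0.215]
top head_end_left 0.73 [202. 350.] [ 0.587 -0.051]
top head_end_right 0.81 [216. 478.] [ 0.546 -0.374]
 arm angle swing_mid 0.8612179396067666
 arm angle head_mid 0.8732896519561449
 off pad [-0.005 -0.003]
 bar yaw head_end_left -0.12157121925324967 0.16545781408233703
 bar yaw head_end_right -0.1288076337812921 0.16071147344203116
side swing_mid 0.63 [217. 386.] [ 0.637 -0.121]
side head_mid 0.91 [257. 389.] [ 0.554 -0.217]
side head_end_left 0.79 [226. 352.] [ 0.584 -0.058]
side head_end_right 0.79 [292. 438.] [ 0.54  -0.366]
 arm angle swing_mid 0.8275318982894303
 arm angle head_mid 0.8408408934470325
 off pad [-0.018 -0.005]
 bar yaw head_end_left -0.1850737671736239 0.16177798264408486
 bar yaw head_end_right -0.09153264820881964 0.1493995725570284
```

View pics/t7.png

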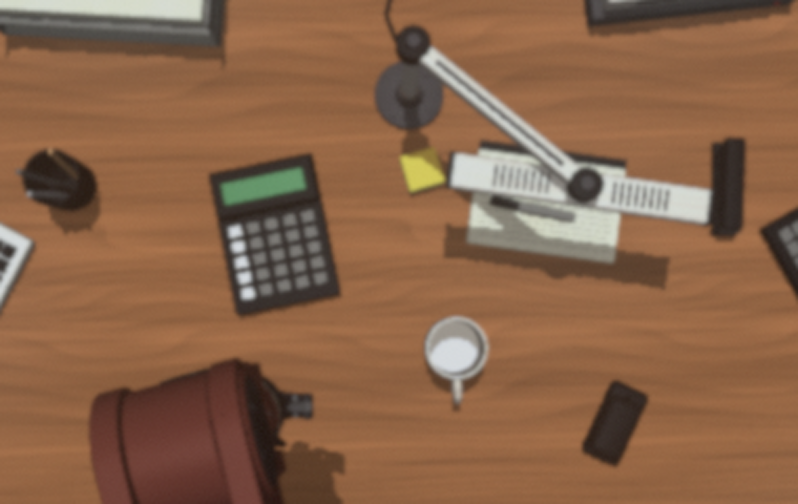

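The bar lies across the pad parallel to its ruled long edge (bar ends at (453,170) and (712,206), swivel at (586,185)). Nothing else has moved from the first picture, and the robot is clear of everything. I'm handing in.

```bash
python3 -c "
from station import r
print(r.sign_off())"
```

```text
the job is handed in; nothing more can be done
None
```

The lamp is set for writing and I handed the job in at about 17 s of the 48 s allowed; `sign_off` reports no verdict. I used the shut fingertip only. I pushed the swing arm at its middle, about 0.78 rad anticlockwise. Then I pushed the bar's left end about 1.2 rad clockwise. The force readings at the ends of the moves never passed 5 N.

Last checks, with the robot backed away and touching nothing:

| Check | Top view | Side view | Limit |
|---|---|---|---|
| Bar's middle to pad's middle | about 6 mm | about 19 mm | 40 mm |
| Bar's angle, end to end | -0.126 rad | about -0.14 rad | |
| Off the pad's long side (-0.147 rad) | about 0.02 rad | under 0.01 rad | 0.14 rad |

- **Disagreement:** the side view scattered more. Taken from the bar's middle to each end separately, its bar angles were -0.185 and -0.092 rad. Its earlier readings of the bar's middle, after the arm swing, were 1 to 16 mm off. All of these are within the limits.
- **Other things on the desk:** comparing the first and last top pictures by eye, the pad and the things visible in them had not moved. The phone was hidden behind the robot in the last picture, so I could not check it there, but the arm never went low near it.
- **Lamp at rest:** I did not measure its joint speeds directly.

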